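Open the leaning jar in the mosaic studio

ROBOT

A 6-joint arm with a two-finger parallel gripper is mounted at the origin on the work surface. World frame = base frame: x ahead of the robot, y to its left, z up, the work surface at z = 0. Lengths are in m, angles in rad, forces in N, time in s.
With the tool pointing down it reaches from about 0.325 to 0.775 m from the base axis. Payload 9.3 kg.
Tool frame: the origin (TCP) lies at the very end of the fingers, on their centre line; the grasp point (between the pads) lies 19 mm behind it; z points along the fingers, y is the line along which they close (so a half turn about z gives the same grasp; the last joint's range is limited). The gripper opens to 85 mm and grips with 20 to 120 N. Pads are 22 mm wide; open, the fingers measure 114 mm over their backs; the gripper's body (76 mm by 85 mm) begins 54 mm behind the grasp point. The pads swing forward as they close: fully open they stand 13 mm farther back than shut.
Start: joints at [1.101, 0.259, 0.021, 1.334, 0, 1.418], TCP at [0.171, 0.523, 0.231] pointing down, gripper open.
Joint ranges: [-3.04, 3.04], [-0.91, 1.82], [-1.04, 1.36], [-1.92, 1.95], [-1.52, 1.45], [-3.14, 3.14]. Speed limits (rad/s): [2.22, 2.22, 2.79, 3.14, 3.14, 3.14].

INTERFACE

Orientations are given as [roll, pitch, yaw] about the fixed x, y, z axes, in that order (R = Rz(yaw) Ry(pitch) Rx(roll)).
In Python, from plant import state, snapshot, hand_in, search_frame gives the robot as it stands. The module is installed in compiled form; this text tells all that it offers.
- The arm moves only by the shell command python3 -m crank 'ROWS' [OPENING] [FORCE]. ROWS is JSON, a list of rows, each an object of numbers: "x", "y", "z": the shift along the tool's x, y, z each as a share of 0.4 m, from -1 to 1; "spin": the turn about the tool's z as a share of 180 degrees, from -1 to 1. In form: [{"x": .., "y": .., "z": .., "spin": ..}, ...]. A call has 1 to 12 rows; each row is the pose to reach, as a shift and turn from the pose commanded when the call began, along the tool's axes at that moment, turning the shorter way round; what a row does not reach only later rows make up. A row lasts 1/10 s, in which the tool goes at most 50 mm and 8.59 degrees, less where a joint would pass 70% of its speed; a pose out of reach is approached as far as the arm can. A call with a number of a shift or a turn outside -1 to 1 is refused whole. A call with a gripper value outside its range is refused whole. OPENING is the gripper's target within -1 to 1 (fully open at 1, half-way at 0, shut at -1), set as the call begins (- or left out, the last holds). The fingers move at their own pace and stop on an object; FORCE is the grip in N (left out, the last holds). Time passes only in rows, so rows that repeat a pose let the fingers close. It gives the time, the measured TCP pose, the force, the opening and the grip force at its end, in the units of the state.
- state(): the state, without advancing time (a new reading comes with each control period).
- snapshot(name): name is "side" or "top" or "wrist"; returns a dict with "img" (384x512x3 uint8, red, green, blue), "depth" (384x512 float32, m along the optical axis (not along the pixel's ray), 0 where there is no reading), "vertical_fov" (degrees; the focal length in pixels is half the picture's height over the tangent of half this angle, whatever the lens; pixels are square), "cx", "cy" (the principal point, pixels), "dist_coeffs" ([k1, k2, p1, p2, k3] as OpenCV has them; the pictures are not rectified), "R" (3x3) and "t" (3): a world point X has camera coordinates R X + t. Camera axes: x right, y down, z forward; pixel columns grow to the right and rows downward; lengths in m; the calibration is good to about 2 mm. A picture is of the moment at which its call begins.
- hand_in(): hands the job in; it is judged then, once.
Trained networks look in a picture, given as the dict that the camera call returned (one of the last four; its "shot" number tells which), for a name from the list of things; names that differ only in an ending like _2 or _b are one class to them, and where a whole thing is asked for, a point or a joint stands for the part that bears it (a point fixed in the world has none). Each returns a list of dicts, best first, with "p" (0 to 1); they miss things now and then, are a little off and sometimes report something else, mostly with a low value. They report only what shows in the picture. A call takes as long as a camera call.
- search_frame(picture, target): "position" ([column, row] in pixels, amid what is visible of it).
The state is a dict: "clock": time; "joint_pos": joint angles; "qd": joint speeds; "effort": joint torques, N m; "tcp_pos": TCP position; "tool_rot": TCP orientation; "ft_force": force on the tool from outside, world axes, zero at the start; "torque": the same for the moment, N m; "finger_gap": finger opening in m; "grasp_force": force on a finger pad.
Only numpy, scipy, OpenCV 4.12 (cv2) and the standard library are available. Lean on these libraries where they do the work, as an engineer would, in place of code of your own. Each camera call takes 0.05 s, during which the arm holds its last target. There are 200 camera calls.

TASK

Unscrew the tall black cap of the larger jar on the leaning stand: keep turning it anticlockwise until the thread lets go, then lift it clear. Lower the cap gently into the one empty tray and let go of it there, standing flat on the tray's floor with its open end down. Do not force the thread, and do not knock over or push away the flask, the water bottle, the stone or the hammer.

Things in the scene. Friction and masses are not known exactly. Their poses are not given: they have to be found in the camera images.
- jar: larger of two fixed white jars on a sloping board, leaning 30 degrees from vertical. Origin: centre of its foot, on the board; z along its axis, out of its mouth. Body 68 mm across and 60 high; neck (32 mm across, thread ridge to 40 mm) from z = 66 to 106 mm; the board is the plane z = 0 with 12 mm collars
- neck_rim (a point): centre of the jar's mouth, the neck's top, 106 mm along the jar's z; axes as the jar's. Right-hand thread, 8 mm a turn, light to turn, about 1.5 mm axial play: the cap comes free after about 1.5 turns anticlockwise (seen from above the mouth), having climbed 12 mm; it then still covers 22 mm of neck and is drawn off straight along the axis
- small_jar: smaller fixed jar with its own cap, to be left shut, on the same board, its axis 88 mm from the large jar's along y. Origin: centre of its foot, z along its axis; 62 mm across, its 44 mm wide cap ends at z = 68 mm
- stand: the fixed leaning stand: red-edged board 170 mm along the slope and 225 wide, propped on a wooden block. Origin: on the work surface, vertically below the closed cap's centre; its low front edge faces its -x, and the jars lean to that side
- cap_center (a point): centre (half-way up) of the loose black ribbed screw cap, 50 mm across and 42 mm tall, 50 g, inner hollow 42 mm wide and 34 mm deep, open below; z runs along its axis to its closed top. When shut, this point is 93 mm along the jar's z, and the cap's underside 6 mm above the jar's shoulder
- tray_empty: the empty one of three equal white plastic trays, fixed on a cardboard mat; origin: centre of its underside (3 mm above the work surface), z up. Outside 108 mm (x) by 148 mm (y) by 32 mm high, walls and floor 4 mm thick, so that the cap standing on the floor has its centre 25 mm above the origin. The trays lie as one group whose places change
- tray_red: equal tray, heaped with reddish stone pieces up to about its rim; same frame
- tray_pale: equal tray, heaped with pale stone pieces up to about its rim; same frame
- flask: loose upright dark steel drinking flask, 66 mm across, 225 mm tall, stands beside the stand, between it and the trays; origin: centre of its underside. Leave alone
- water_bottle: loose upright clear water bottle, 62 mm across, 200 mm tall; origin: centre of its underside. Leave alone
- stone: loose marble block 60 x 45 x 40 mm; origin: centre of its underside. Leave alone
- hammer: loose hammer about 200 mm long lying along its own x; head up to 40 mm high. Leave alone

How it is judged:
On the way, in this order (a step that is already met when the one before it is completed fails the run):
1. the cap has climbed the thread by 8 mm or more, still on its neck and square to it (z of cap_center in the frame of jar between 0.101 and 0.13 m and x of cap_center in the frame of jar between -0.006 and 0.006 m and y of cap_center in the frame of jar between -0.006 and 0.006 m and angle between the z axis of cap_center and the z axis of jar, either way round below 0.2 rad).
2. the cap is lifted clear of the neck (distance between cap_center and neck_rim above 0.04 m), for 0.05 s.
3. the cap, still held, is lowered upright to within 10 mm of the empty tray's floor (x of cap_center in the frame of tray_empty between -0.033 and 0.033 m and y of cap_center in the frame of tray_empty between -0.053 and 0.053 m and z of cap_center in the frame of tray_empty below 0.035 m and angle between cap_center's own z axis and vertical below 0.3 rad and contact force between the fingers and cap above 0.5 N).
At the end, for the whole second after the job is handed in: the cap stands open end down on the empty tray's floor (axis within 0.12 rad of vertical, centre 20 to 29 mm above the tray's underside, inside the walls), released, at rest; flask, bottle, stone and hammer within 30 mm of their starts, tilted under 0.3 rad (x of cap_center in the frame of tray_empty between -0.033 and 0.033 m and y of cap_center in the frame of tray_empty between -0.053 and 0.053 m and z of cap_center in the frame of tray_empty between 0.02 and 0.029 m and angle between cap_center's own z axis and vertical below 0.12 rad and linear speed of cap below 0.02 m/s and contact force between the fingers and cap below 0.05 N and distance of each of flask, water_bottle, stone, hammer from where it was at the start of the episode below 0.03 m and angle between each of flask, water_bottle, stone, hammer's own z axis and vertical below 0.3 rad); the robot touches nothing.
It fails at once if a bystander is shifted by more than 30 mm or tipped (not (distance of each of flask, water_bottle, stone, hammer from where it was at the start of the episode below 0.03 m and angle between each of flask, water_bottle, stone, hammer's own z axis and vertical below 0.3 rad)).
It fails at once if the thread is forced: cap and jar press on each other with more than 90 N (contact force between cap and jar above 90 N).
It fails at once if the cap strikes the tray harder than 80 N (contact force between cap and tray_empty above 80 N).
It also fails if it takes over 72 s, if anything falls off the work surface, if the arm or the gripper's body presses on something with over 40 N, if the wrist force passes 120 N, or if a joint passes its speed limit or range.

## Working session

There is one attempt and no reset: what is moved stays moved. The work goes in short steps, Python scripts to look and compute and a shell command to move; the robot and the scene stay as the last step left them, time stands still between calls to the robot, and variables do not carry over. Pictures are saved under pics/ and viewed, at most 10 in all, crops included, and the job is handed in when it is done.

```bash
mkdir -p pics; cat > h.py <<'E'
import numpy as np, cv2
from plant import state, snapshot, search_frame
def K(s):
    f=s["img"].shape[0]/2/np.tan(np.radians(s["vertical_fov"])/2)
    return np.array([[f,0,s["cx"]],[0,f,s["cy"]],[0,0,1]])
def world(s,uv,d=None):
    uv=np.array(uv,float).reshape(-1,2)
    n=cv2.undistortPoints(uv[:,None],K(s),np.array(s["dist_coeffs"],float))[:,0]
    if d is None: d=np.array([s["depth"][int(round(v)),int(round(u))] for u,v in uv])
    c=np.c_[n*np.reshape(d,(-1,1)),np.reshape(d,(-1,1))*np.ones((len(n),1))]
    return (c-np.array(s["t"]))@np.array(s["R"])
def cloud(s):
    vv,uu=np.nonzero(s["depth"]>0)
    return uu,vv,world(s,np.c_[uu,vv],s["depth"][vv,uu])
E
python3 - <<'E'
from h import *
import pickle
print(state())
for n in ["side","top"]:
    s=snapshot(n); cv2.imwrite(f"pics/{n}0.png",s["img"][:,:,::-1]); pickle.dump(s,open(n+".pkl","wb"))
    for t in ["jar","small_jar","cap_center","tray_empty","tray_red","tray_pale","flask","water_bottle","stone","hammer","stand"]:
        r=search_frame(s,t)[:2]
        for q in r: print(n,t,round(q["p"],2),np.round(q["position"]),np.round(world(s,q["position"]),3) )
E
```

```text
{'clock': 0.0, 'joint_pos': array([ 1.10137130e+00,  2.59169210e-01,  2.07437477e-02,  1.33367409e+00,
       -5.78177537e-05,  1.41821651e+00]), 'qd': array([ 5.92708196e-05, -9.77403808e-04,  1.43681431e-05, -3.45267404e-04,
        1.04736832e-03, -1.21514161e-03]), 'effort': array([ 7.77793412e-04, -5.55647635e+01,  3.44523096e+01,  1.38195389e-02,
       -2.02786136e-04, -2.75197021e-05]), 'tcp_pos': array([0.1712443 , 0.52236365, 0.23067155]), 'tool_rot': array([-3.14029578e+00, -1.40929668e-04,  2.82474739e+00]), 'ft_force': array([ 0.31046843, -0.09992439,  0.21582555]), 'torque': array([ 0.02514199, -0.00565498, -0.05075698]), 'grasp_force': 0.0, 'finger_gap': 0.08538052052026963}
side jar 0.69 [231. 155.] [[0.587 0.244 0.112]]
side jar 0.34 [214. 141.] [[0.574 0.331 0.125]]
side small_jar 0.49 [212. 142.] [[0.567 0.34  0.119]]
side cap_center 0.76 [222. 149.] [[0.555 0.249 0.157]]
side cap_center 0.17 [308. 234.] [[ 0.605 -0.158  0.034]]
side tray_empty 0.93 [274. 264.] [[ 0.451 -0.165  0.013]]
side tray_red 0.91 [310. 236.] [[ 0.605 -0.17   0.03 ]]
side tray_red 0.6 [276. 
[... 428 characters left out ...]
] [[0.563 0.244 0.124]]
top jar 0.75 [175. 165.] [[0.611 0.249 0.129]]
top small_jar 0.76 [143. 179.] [[0.573 0.344 0.125]]
top small_jar 0.72 [174. 164.] [[0.616 0.253 0.123]]
top cap_center 0.65 [170. 176.] [[0.567 0.257 0.167]]
top tray_empty 0.61 [315. 222.] [[ 0.451 -0.173  0.006]]
top tray_red 0.72 [304. 177.] [[ 0.593 -0.142  0.026]]
top tray_pale 0.72 [368. 194.] [[ 0.532 -0.344  0.026]]
top flask 0.89 [220. 175.] [[0.562 0.113 0.19 ]]
top flask 0.58 [169. 178.] [[0.565 0.261 0.162]]
top water_bottle 0.82 [202. 148.] [[0.662 0.168 0.134]]
top stone 0.55 [232. 254.] [[0.354 0.089 0.035]]
top hammer 0.96 [144. 280.] [[0.282 0.358 0.026]]
top stand 0.56 [159. 170.] [[0.618 0.309 0.061]]
```

```bash
python3 -c "
import cv2,numpy as np
cv2.imwrite('pics/both.png',cv2.resize(np.hstack([cv2.imread('pics/side0.png'),cv2.imread('pics/top0.png')]),(800,300)))"
```

```text
(no output)
```

View pics/side0.png

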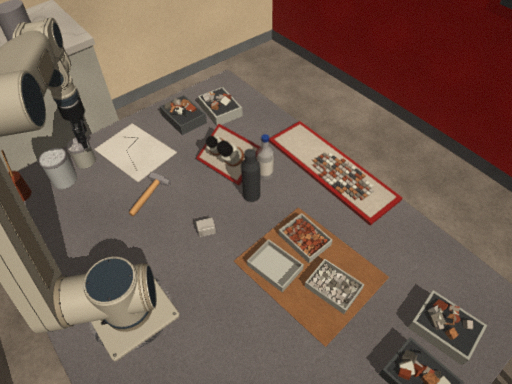

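View pics/top0.png

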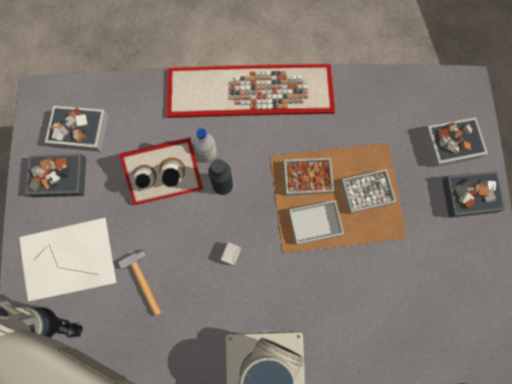

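Both pictures agree with the networks: large jar's cap at (172,175) in the top view, small jar left of it at (143,178), flask at (220,177), empty tray at (316,222), red tray at (309,176), pale tray at (369,191). Next I'll fit the board plane, the cap and the tray from depth.

```bash
cat > fit.py <<'E'
from h import *
import pickle
P=[];C=[];N=[]
for n in ["side","top"]:
    s=pickle.load(open(n+".pkl","rb")); u,v,p=cloud(s); P.append(p); C.append(s["img"][v,u].astype(float)); N+= [n]*len(p)
P=np.vstack(P);C=np.vstack(C);N=np.array(N)
box=(abs(P[:,0]-.6)<.13)&(abs(P[:,1]-.29)<.16)&(P[:,2]>.01)
bright=C.min(1)>110
# board plane: RANSAC-ish over bright points with normal ~30deg tilt
red=(C[:,0]>110)&(C[:,1]<60)&(C[:,2]<60)
print("red",sum(box&red))
q=P[box&(red|bright)];rng=np.random.default_rng(0);best=(0,)
for _ in range(3000):
    a,b,c=q[rng.choice(len(q),3,False)];m=np.cross(b-a,c-a);l=np.linalg.norm(m)
    if l<1e-5: continue
    m=m/l*np.sign(m[2]);
    if abs(m[2]-.866)>.04: continue
    k=(abs((q-a)@m)<.003).sum()
    if k>best[0]: best=(k,m,a)
k,m,a=best; I=q[abs((q-a)@m)<.003]; c=I.mean(0); m=np.linalg.svd(I-c)[2][2]; m*=np.sign(m[2])
print("board n",m,"tilt",np.degrees(np.arccos(m[2])),"lean az",np.degrees(np.arctan2(m[1],m[0])),k,"c",c)
h=(P-c)@m
X=np.array([-m[0],-m[1],0]);X/=np.linalg.norm(X);X=X-m*(X@m);X/=np.linalg.norm(X);Y=np.cross(m,X)
for nm in ["side","top"]:
    dark=box&(C.max(1)<70)&(N==nm)
    print(nm,np.histogram(h[dark],np.arange(.03,.14,.006)))
    for lo,hi,l in [(.104,.124,"cap"),(.06,.076,"small")]:
        t=P[dark&(h>lo)&(h<hi)]
        if len(t)<4: continue
        a=(t-c)@X;b=(t-c)@Y;print(l,len(t),"h",np.median((t-c)@m),"x",a.min(),a.max(),"y",b.min(),b.max(),"mid",c+m*np.median((t-c)@m)+X*(a.min()+a.max())/2+Y*(b.min()+b.max())/2)
print("X",X,"Y",Y)
# trays: rims
for nm,x0,y0 in [("empty",.451,-.17)]:
    k=(abs(P[:,0]-x0)<.09)&(abs(P[:,1]-y0)<.10)&(P[:,2]>.026)&(P[:,2]<.045)&(C.min(1)>110)
    for v in ["side","top"]:
        t=P[k&(N==v)]; print(v,len(t),cv2.minAreaRect(t[:,:2].astype(np.float32)))
for nm,x0,y0 in [("flask",.562,.105),("bottle",.665,.15),("stone",.352,.08),("hammer",.29,.365)]:
    k=(abs(P[:,0]-x0)<.05)&(abs(P[:,1]-y0)<.05)&(P[:,2]>.025)&(N=="top"); t=P[k]; print(nm,t.min(0),t.max(0))
E
python3 fit.py
```

```text
red 588
board n [-0.49307649 -0.10019849  0.86419664] tilt 30.20890167124728 lean az -168.51328538813445 1718 c [0.6189823  0.32037647 0.0686788 ]
side (array([ 1,  0,  4,  3,  5, 35, 52, 14,  9,  9, 14,  6, 16, 66, 55,  1,  0,
        0]), array([0.03 , 0.036, 0.042, 0.048, 0.054, 0.06 , 0.066, 0.072, 0.078,
       0.084, 0.09 , 0.096, 0.102, 0.108, 0.114, 0.12 , 0.126, 0.132,
       0.138]))
cap 135 h 0.11337532815144741 x -0.03505038995154592 0.08142065950385308 y -0.16663974208095117 -0.03013613189714655 mid [0.60230784 0.2165892  0.17832307]
small 98 h 0.06726820440625557 x -0.03500873022052964 0.005524443119288437 y -0.07387419164488225 0.060314031739888654 mid [0.57467918 0.30445494 0.11939418]
top (array([  1,   4,   0,   4,  12,  43, 100,  14,   9,   7,  10,  10,  17,
       129,  71,   7,  16,  13]), array([0.03 , 0.036, 0.042, 0.048, 0.054, 0.06 , 0.066, 0.072, 0.078,
       0.084, 0.09 , 0.096, 0.102, 0.108, 0.114, 0.12 , 0.126, 0.132,
       0.138]))
cap 214 h 0.11335173580386235 x -0.05803139348061137 0.011236512434941079 y -0.17255929362197683 -0.02695828163816976 mid [0.56314226 0.20723147 0.15486446]
small 155 h 0.0677268878863907 x -0.08479806756575783 0.006828860321947236 y -0.17108635859497018 0.05857558884210459 mid [0.56377493 0.25175258 0.10759288]
X [0.84688757 0.17209673 0.50315422] Y [-1.99140710e-01  9.79970906e-01 -2.77555756e-17]
side 238 ((0.47122859954833984, -0.16733208298683167), (0.15997345745563507, 0.14966198801994324), 8.710857391357422)
top 259 ((0.4722127318382263, -0.1675141453742981), (0.15822406113147736, 0.1500357985496521), 9.492671966552734)
flask [0.54668917 0.0844274  0.02660458] [0.60797614 0.14820998 0.23299569]
bottle [0.6157395  0.1344696  0.02503248] [0.71150482 0.19983528 0.20498551]
stone [0.32446381 0.06424894 0.02726215] [0.39145787 0.12234318 0.04947059]
hammer [0.24022765 0.34224118 0.02500163] [0.33788699 0.41462872 0.03206306]
```

```bash
python3 -m crank '[{"z":-0.3},{"z":-0.3},{"z":-0.3},{"z":-0.3}]'
```

```text
invalid input
```

```bash
cat >> fit.py <<'E'
print("----")
for nm in ["side","top"]:
    dark=box&(C.max(1)<70)&(N==nm)
    for lo,hi,l,y0 in [(.108,.119,"cap",-.07),(.061,.074,"small",.03)]:
        k=dark&(h>lo)&(h<hi);t=P[k];b=(t-c)@Y;t=t[abs(b-y0)<.05];a=(t-c)@X;b=(t-c)@Y
        ec,r=cv2.minEnclosingCircle(np.c_[a,b].astype(np.float32))
        print(nm,l,len(t),"r",r,"ctr",c+m*np.median((t-c)@m)+X*ec[0]+Y*ec[1],"mean",t.mean(0), "ext",np.percentile(a,[2,98]),np.percentile(b,[2,98]))
    k=(abs(P[:,0]-.445)<.08)&(abs(P[:,1]+.17)<.10)&(P[:,2]>.026)&(P[:,2]<.045)&(C.min(1)>110)&(N==nm)
    a=np.radians(9);R=np.array([[np.cos(a),np.sin(a)],[-np.sin(a),np.cos(a)]])
    t=P[k][:,:2]@R.T; print(np.histogram(t[:,0],12),np.histogram(t[:,1],12))
    k=(abs(P[:,0]-.451)<.09)&(abs(P[:,1]+.17)<.09)&(P[:,2]<.012)&(P[:,2]>.0045)&(N==nm)&(C.min(1)>120); print("floor",k.sum(),P[k].mean(0),cv2.minAreaRect(P[k][:,:2].astype(np.float32)))
E
python3 fit.py | sed '1,/----/d'
```

```text
side cap 118 r 0.0254948902875185 ctr [0.56450109 0.25483424 0.16151443] mean [0.56323388 0.25410551 0.16041402] ext [-0.03278099  0.00759422] [-0.07556104 -0.03185884]
side small 90 r 0.024248670786619186 ctr [0.56817527 0.34510289 0.12039619] mean [0.56736709 0.34407479 0.11967161] ext [-0.03185318  0.00404399] [0.01186174 0.05650992]
(array([65, 12, 13, 11, 12, 11, 10,  9,  9,  8, 19, 48]), array([0.35916739, 0.3686212 , 0.37807501, 0.38752883, 0.39698264,
       0.40643645, 0.41589026, 0.42534408, 0.43479789, 0.4442517 ,
       0.45370551, 0.46315933, 0.47261314])) (array([67,  9, 10, 10,  9,  8, 10,  8,  9, 11, 13, 63]), array([-0.31354856, -0.30110889, -0.28866922, -0.27622955, -0.26378988,
       -0.25135021, -0.23891054, -0.22647088, -0.21403121, -0.20159154,
       -0.18915187, -0.1767122 , -0.16427253]))
floor 720 [ 0.4491183  -0.15624727  0.00848233] ((0.4603017568588257, -0.16800060868263245), (0.10715499520301819, 0.1448364108800888), 10.327668190002441)
top cap 192 r 0.023319339379668236 ctr [0.56291437 0.25778387 0.16070044] mean [0.56329564 0.25775363 0.1606502 ] ext 
[... 163 characters left out ...]
02] ext [-0.02952008  0.0057085 ] [0.0177268  0.05582715]
(array([79, 10, 10,  8, 10, 10,  9,  8,  9, 10,  9, 84]), array([0.3605223 , 0.3697833 , 0.37904431, 0.38830531, 0.39756632,
       0.40682732, 0.41608832, 0.42534933, 0.43461033, 0.44387134,
       0.45313234, 0.46239335, 0.47165435])) (array([60, 15, 12, 13, 13, 14, 13, 14, 13, 12, 13, 64]), array([-0.31425417, -0.30173997, -0.28922576, -0.27671156, -0.26419736,
       -0.25168315, -0.23916895, -0.22665474, -0.21414054, -0.20162634,
       -0.18911213, -0.17659793, -0.16408372]))
floor 864 [ 0.44656154 -0.16098844  0.00792677] ((0.45078206062316895, -0.17873163521289825), (0.0991431176662445, 0.14809367060661316), 9.912899017333984)
```

```bash
python3 -m crank '[{"x":0,"y":0,"z":-0.3,"spin":0},{"x":0,"y":0,"z":-0.3,"spin":0},{"x":0,"y":0,"z":-0.3,"spin":0}]'
```

```text
clock: 1.5
tcp_pos: [0.1715, 0.523, 0.3558]
tool_rot: [3.136, 0.001, 2.825]
ft_force: [-0.2, 0.9, -0.2]
finger_gap: 0.0851
grasp_force: 0.0
```

```bash
python3 -m crank '[{"x":-0.9,"y":-0.5,"z":0,"spin":0},{"x":-0.9,"y":-0.5,"z":0,"spin":0},{"x":-0.9,"y":-0.5,"z":0,"spin":0},{"x":-0.9,"y":-0.5,"z":0,"spin":0},{"x":-0.9,"y":-0.5,"z":0,"spin":0},{"x":-0.9,"y":-0.5,"z":0,"spin":0},{"x":-0.9,"y":-0.5,"z":0,"spin":0},{"x":-0.9,"y":-0.5,"z":0,"spin":0},{"x":-0.9,"y":-0.5,"z":0,"spin":0}]'; python3 -c "
from h import *
s=state();print(s['joint_pos'],s['tcp_pos'],s['tool_rot'])"
```

```text
clock: 2.4
tcp_pos: [0.4538, 0.2171, 0.3506]
tool_rot: [-3.141, 0.0, 2.821]
ft_force: [0.1, -0.2, -0.4]
finger_gap: 0.0854
grasp_force: 0.0
[ 2.79735876e-01  1.70718395e-01  2.06040762e-01  1.60663149e+00
 -8.56804517e-04  6.00697013e-01] [0.45382295 0.21708737 0.35064932] [-3.14059600e+00  6.12530063e-05  2.82063177e+00]
```

```bash
python3 -m crank '[{"x":-1,"y":0.46,"z":0,"spin":0},{"x":-1,"y":0.46,"z":0,"spin":0},{"x":-1,"y":0.46,"z":0,"spin":0},{"x":-1,"y":0.46,"z":0,"spin":0},{"x":-1,"y":0.46,"z":0,"spin":0},{"x":-1,"y":0.46,"z":0,"spin":0},{"x":-1,"y":0.46,"z":0,"spin":0},{"x":-1,"y":0.46,"z":0,"spin":0},{"x":-1,"y":0.46,"z":0,"spin":0}]'; python3 -c "
from h import *
s=state();print(s['joint_pos'],s['tcp_pos'],s['tool_rot'])"
```

```text
clock: 3.3
tcp_pos: [0.788, 0.2469, 0.292]
tool_rot: [3.117, 0.038, 2.824]
ft_force: [-0.9, 0.2, 0.4]
finger_gap: 0.0852
grasp_force: 0.0
[0.20111656 0.88457823 1.30691721 1.94785208 0.00296178 0.51816233] [0.78800214 0.24686264 0.29198082] [3.11658135 0.03786913 2.8241403 ]
```

```bash
python3 -m crank '[{"x":-1,"y":0.42,"z":-0.6,"spin":0},{"x":-1,"y":0.42,"z":-0.6,"spin":0},{"x":-1,"y":0.42,"z":-0.6,"spin":0},{"x":-1,"y":0.42,"z":-0.6,"spin":0},{"x":-1,"y":0.42,"z":-0.6,"spin":0},{"x":-1,"y":0.42,"z":-0.6,"spin":0}]'; python3 -c "
from h import *
s=state();print(s['joint_pos'],s['tcp_pos'],s['tool_rot'])"
```

```text
clock: 3.9
tcp_pos: [0.8117, 0.2124, 0.3021]
tool_rot: [3.094, 0.074, 2.823]
ft_force: [0.6, -0.5, -0.3]
finger_gap: 0.0857
grasp_force: 0.0
[0.15306931 0.89749284 1.36258593 1.94803514 0.00860151 0.47038142] [0.81171297 0.21238177 0.30207949] [3.09403889 0.07439747 2.82288854]
```

```bash
python3 -m crank '[{"x":-0.3,"y":0.2,"z":-1,"spin":0},{"x":-0.3,"y":0.2,"z":-1,"spin":0},{"x":-0.3,"y":0.2,"z":-1,"spin":0},{"x":-0.3,"y":0.2,"z":-1,"spin":0},{"x":-0.3,"y":0.2,"z":-1,"spin":0},{"x":-0.3,"y":0.2,"z":-1,"spin":0},{"x":-0.3,"y":0.2,"z":-1,"spin":0},{"x":-0.3,"y":0.2,"z":-1,"spin":0}]'; python3 -c "
from h import *
s=state();print(s['joint_pos'],s['tcp_pos'],s['tool_rot'])"
```

```text
clock: 4.7
tcp_pos: [0.7935, 0.21, 0.3743]
tool_rot: [3.052, 0.151, 2.818]
ft_force: [0.1, -0.2, 0.1]
finger_gap: 0.0852
grasp_force: 0.0
[0.15297938 0.81002029 1.36257061 1.94792709 0.01040377 0.47094395] [0.79353175 0.21003996 0.37433346] [3.05213683 0.15145335 2.81775128]
```

```bash
python3 -m crank '[{"x":0,"y":0.1,"z":-1,"spin":0},{"x":0,"y":0.1,"z":-1,"spin":0},{"x":0,"y":0.1,"z":-1,"spin":0},{"x":0,"y":0.1,"z":-1,"spin":0},{"x":0,"y":0.1,"z":-1,"spin":0},{"x":0,"y":0.1,"z":-1,"spin":0},{"x":0,"y":0.1,"z":-1,"spin":0},{"x":0,"y":0.1,"z":-1,"spin":0},{"x":0,"y":0.1,"z":-1,"spin":0},{"x":0,"y":0.1,"z":-1,"spin":0},{"x":0,"y":0.1,"z":-1,"spin":0},{"x":0,"y":0.1,"z":-1,"spin":0}]'; python3 -c "
from h import *
s=state();print(s['joint_pos'],s['tcp_pos'],s['tool_rot'])"
```

```text
clock: 5.9
tcp_pos: [0.7538, 0.2328, 0.4624]
tool_rot: [2.996, 0.247, 2.806]
ft_force: [0.4, -0.4, -0.6]
finger_gap: 0.0853
grasp_force: 0.0
[0.19208902 0.70021086 1.36285329 1.9480468  0.00346788 0.5099427 ] [0.75380053 0.23281195 0.46239407] [2.9963774  0.24658167 2.80621103]
```

```bash
python3 -m crank '[{"x":-0.4,"y":0.2,"z":-1,"spin":0},{"x":-0.4,"y":0.2,"z":-1,"spin":0},{"x":-0.4,"y":0.2,"z":-1,"spin":0},{"x":-0.4,"y":0.2,"z":-1,"spin":0},{"x":-0.4,"y":0.2,"z":-1,"spin":0},{"x":-0.4,"y":0.2,"z":-1,"spin":0},{"x":-0.4,"y":0.2,"z":-1,"spin":0},{"x":-0.4,"y":0.2,"z":-1,"spin":0},{"x":-0.4,"y":0.2,"z":-1,"spin":0},{"x":-0.4,"y":0.2,"z":-1,"spin":0},{"x":-0.4,"y":0.2,"z":-1,"spin":0},{"x":-0.4,"y":0.2,"z":-1,"spin":0}]'; python3 -c "
from h import *
s=state();print(s['joint_pos'],s['tcp_pos'],s['tool_rot'])"
```

```text
clock: 7.1
tcp_pos: [0.7275, 0.2122, 0.5286]
tool_rot: [2.951, 0.321, 2.793]
ft_force: [-0.1, -0.3, 0.2]
finger_gap: 0.0855
grasp_force: 0.0
[0.168689   0.61414887 1.36288386 1.94797394 0.01155945 0.48833276] [0.72749212 0.21215663 0.5286197 ] [2.9509082  0.32106504 2.7931533 ]
```

```bash
python3 -m crank '[{"x":0,"y":0.1,"z":-1,"spin":0},{"x":0,"y":0.1,"z":-1,"spin":0},{"x":0,"y":0.1,"z":-1,"spin":0},{"x":0,"y":0.1,"z":-1,"spin":0},{"x":0,"y":0.1,"z":-1,"spin":0},{"x":0,"y":0.1,"z":-1,"spin":0},{"x":0,"y":0.1,"z":-1,"spin":0},{"x":0,"y":0.1,"z":-1,"spin":0},{"x":0,"y":0.1,"z":-1,"spin":0},{"x":0,"y":0.1,"z":-1,"spin":0},{"x":0,"y":0.1,"z":-1,"spin":0},{"x":0,"y":0.1,"z":-1,"spin":0}]'; python3 -c "
from h import *
s=state();print(s['joint_pos'],s['tcp_pos'],s['tool_rot'])"
```

```text
clock: 8.3
tcp_pos: [0.6688, 0.2369, 0.6079]
tool_rot: [2.888, 0.412, 2.771]
ft_force: [0.2, -0.5, 0.6]
finger_gap: 0.0854
grasp_force: 0.0
[ 0.22676474  0.50550185  1.3628639   1.94801252 -0.01071679  0.54145788] [0.66879295 0.23686814 0.60786838] [2.88793449 0.41231892 2.77095474]
```

```bash
python3 -m crank '[{"x":0,"y":-0.03,"z":-1,"spin":0},{"x":0,"y":-0.03,"z":-1,"spin":0},{"x":0,"y":-0.03,"z":-1,"spin":0},{"x":0,"y":-0.03,"z":-1,"spin":0},{"x":0,"y":-0.03,"z":-1,"spin":0}]'; python3 -c "
from h import *
from scipy.spatial.transform import Rotation as Ro
s=state();print(s['joint_pos'],s['tcp_pos'],s['tool_rot']);R=Ro.from_euler('xyz',s['tool_rot']).as_matrix();print(R, 'angle to jar',np.degrees(np.arccos(R[:,2]@np.array([.493,.100,-.8642]))))"
```

```text
clock: 8.8
tcp_pos: [0.6173, 0.2273, 0.6766]
tool_rot: [2.825, 0.496, 2.744]
ft_force: [0.4, -0.8, 0.6]
finger_gap: 0.0852
grasp_force: 0.0
[ 0.23226223  0.4046084   1.36315787  1.94792648 -0.01530405  0.54478086] [0.61731232 0.22728582 0.67658911] [2.82507339 0.49648164 2.74363492]
[[-0.81055328  0.23160734  0.53792324]
 [ 0.34074684  0.9335187   0.11150975]
 [-0.47633493  0.27368024 -0.83558612]] angle to jar 3.1795161768651856
```

```bash
cat > st.py <<'E'
from h import *
from scipy.spatial.transform import Rotation as Ro
import sys
J=np.array([-.493,-.100,.8642]); 
def Rt(s): return Ro.from_euler('xyz',s['tool_rot']).as_matrix()
def to_rows(s,d): return np.round(Rt(s).T@d/.4,4)
if __name__=="__main__":
    s=state();R=Rt(s)
    print("q",np.round(s['joint_pos'],3),"tcp",np.round(s['tcp_pos'],4),"toolz",np.round(R[:,2],3),"err deg",np.degrees(np.arccos(-R[:,2]@J)).round(2),"tilt",np.degrees(np.arccos(-R[2,2])).round(2),"clk",s["clock"])
    if len(sys.argv)>1:
        g=np.array(eval(sys.argv[1]),float); d=g-s['tcp_pos']; print("shares to goal",to_rows(s,d),"dist",np.linalg.norm(d))
E
python3 -m crank '[{"x":-0.23,"y":0.13,"z":0.12,"spin":0},{"x":-0.23,"y":0.13,"z":0.12,"spin":0},{"x":-0.23,"y":0.13,"z":0.12,"spin":0},{"x":-0.23,"y":0.13,"z":0.12,"spin":0}]'; python3 st.py "[.574-.19*.493+.25*0,.2584-.19*.1,.1428+.19*.864]"
```

```text
clock: 9.2
tcp_pos: [0.6424, 0.217, 0.6522]
tool_rot: [2.844, 0.463, 2.755]
ft_force: [0.1, -0.4, -0.3]
finger_gap: 0.0854
grasp_force: 0.0
q [0.198 0.441 1.363 1.948 0.009 0.517] tcp [0.6424 0.217  0.6522] toolz [ 0.506  0.11  -0.855] err deg 1.24 tilt 31.2 clk 9.2
shares to goal [ 0.7403 -0.271   0.5394] dist 0.38207104806098025
```

```bash
python3 -m crank '[{"x":0.74,"y":-0.27,"z":0.54,"spin":0.7},{"x":0.74,"y":-0.27,"z":0.54,"spin":0.7},{"x":0.74,"y":-0.27,"z":0.54,"spin":0.7},{"x":0.74,"y":-0.27,"z":0.54,"spin":0.7},{"x":0.74,"y":-0.27,"z":0.54,"spin":0.7},{"x":0.74,"y":-0.27,"z":0.54,"spin":0.7},{"x":0.74,"y":-0.27,"z":0.54,"spin":0.7},{"x":0.74,"y":-0.27,"z":0.54,"spin":0.7},{"x":0.74,"y":-0.27,"z":0.54,"spin":0.7},{"x":0.74,"y":-0.27,"z":0.54,"spin":0.7},{"x":0.74,"y":-0.27,"z":0.54,"spin":0.7},{"x":0.74,"y":-0.27,"z":0.54,"spin":0.7}]'; python3 st.py "[.574-.19*.493,.2584-.19*.1,.1428+.19*.864]"; python3 - <<'E'
from h import *
import pickle
s=snapshot("wrist");pickle.dump(s,open("w.pkl","wb"));cv2.imwrite("pics/w0.png",s["img"][:,:,::-1])
E
```

```text
clock: 10.4
tcp_pos: [0.479, 0.2402, 0.3073]
tool_rot: [2.651, -0.25, 1.353]
ft_force: [0.2, 0.0, 1.8]
finger_gap: 0.0854
grasp_force: 0.0
q [ 0.345 -0.115 -0.345  0.799 -0.067  2.178] tcp [0.479  0.2402 0.3073] toolz [ 0.507  0.111 -0.855] err deg 1.32 tilt 31.28 clk 10.4
shares to goal [-0.0014  0.003   0.0023] dist 0.001631648654963051
```

View pics/w0.png

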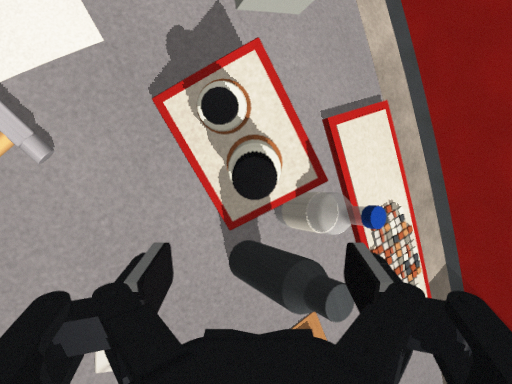

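The tool axis now lies along the jar axis. In the wrist picture the large cap is at (255,175), the small one at (219,105), and the flask lies between the fingers' picture, well away. I'll refine the cap position from this depth.

```bash
cat > wf.py <<'E'
from st import *
import pickle
s=pickle.load(open("w.pkl","rb"));st=state()
u,v,p=cloud(s);C=s["img"][v,u].astype(float)
cen=np.array([.5637,.2563,.161])
# board plane
k=(C.min(1)>120)&(np.linalg.norm(p-cen,axis=1)<.2)&(v<230)
q=p[k];rng=np.random.default_rng(0);best=(0,)
for _ in range(2000):
    a,b,c=q[rng.choice(len(q),3,False)];m=np.cross(b-a,c-a);l=np.linalg.norm(m)
    if l<1e-5: continue
    m=m/l*np.sign(m[2]); n=(abs((q-a)@m)<.002).sum()
    if n>best[0] and abs(m[2]-.866)<.05: best=(n,m,a)
_,m,a=best;I=q[abs((q-a)@m)<.002];c=I.mean(0);m=np.linalg.svd(I-c)[2][2];m*=np.sign(m[2])
print("n",m,len(I),"tool err",np.degrees(np.arccos(-Rt(st)[:,2]@m)))
h=(p-c)@m
t=p[(C.max(1)<60)&(np.linalg.norm(p-cen,axis=1)<.05)&(h>.105)&(h<.122)]
hh=np.median((t-c)@m);X=np.array([m[2],0,-m[0]]);X/=np.linalg.norm(X);Y=np.cross(m,X)
e,r=cv2.minEnclosingCircle(np.c_[(t-c)@X,(t-c)@Y].astype(np.float32))
top=c+m*hh+X*e[0]+Y*e[1];print(len(t),"h",hh,"r",r,"top",top,"mean",t.mean(0))
ax=-Rt(st)[:,2]; cc=top-m*.021
for d in (.0,.008): 
    g=cc-ax*(.019-d)  # grasp point at cap centre (+d up)
    print("goal",d,g,to_rows(st,g-st["tcp_pos"]))
E
python3 wf.py
```

```text
n [-0.48848929 -0.10107217  0.86669639] 7432 tool err 1.4748274951960383
1563 h 0.11317426575118354 r 0.0255076102912426 top [0.55974519 0.25839442 0.16023906] mean [0.559935   0.25999677 0.16028508]
goal 0.0 [0.57966088 0.26263481 0.12581349] [-0.008  -0.0166  0.5227]
goal 0.008 [0.5755946  0.26174307 0.13264505] [-0.008  -0.0166  0.5027]
```

```bash
python3 -m crank '[{"x":0,"y":0,"z":0.28,"spin":0.2},{"x":0,"y":0,"z":0.28,"spin":0.2},{"x":0,"y":0,"z":0.28,"spin":0.2},{"x":0,"y":0,"z":0.28,"spin":0.2},{"x":0,"y":0,"z":0.28,"spin":0.2},{"x":0,"y":0,"z":0.28,"spin":0.2}]'; python3 - <<'E'
from h import *
import pickle
s=snapshot("wrist");pickle.dump(s,open("w.pkl","wb"));cv2.imwrite("pics/w1.png",s["img"][:,:,::-1])
E
python3 wf.py; python3 st.py "[.5808,.2619,.1279]"
```

```text
clock: 11.05
tcp_pos: [0.5372, 0.2527, 0.2132]
tool_rot: [2.879, -0.487, 0.738]
ft_force: [-0.4, 0.2, -0.1]
finger_gap: 0.0853
grasp_force: 0.0
n [-0.48971354 -0.10113875  0.86599746] 11736 tool err 1.4637811793604778
3431 h 0.11323427513677302 r 0.02525293081998825 top [0.56020217 0.25909243 0.16061029] mean [0.56134089 0.25944673 0.16096555]
goal 0.0 [0.58016247 0.26333677 0.12621099] [-0.016  -0.0111  0.2437]
goal 0.008 [0.57608823 0.26244396 0.13303766] [-0.016  -0.0111  0.2237]
q [ 0.328  0.031 -0.455  0.539 -0.058  2.78 ] tcp [0.5372 0.2527 0.2134] toolz [ 0.509  0.112 -0.853] err deg 1.43 tilt 31.42 clk 11.1
shares to goal [-0.0151 -0.0064  0.2405] dist 0.09642802841269263
```

```bash
python3 -m crank '[{"x":-0.0155,"y":-0.009,"z":0.12,"spin":0},{"x":-0.0155,"y":-0.009,"z":0.2,"spin":0},{"x":-0.0155,"y":-0.009,"z":0.237,"spin":0},{"x":-0.0155,"y":-0.009,"z":0.237,"spin":0}]'; python3 -m crank '[{"x":0,"y":0,"z":0,"spin":0},{"x":0,"y":0,"z":0,"spin":0},{"x":0,"y":0,"z":0,"spin":0},{"x":0,"y":0,"z":0,"spin":0},{"x":0,"y":0,"z":0,"spin":0},{"x":0,"y":0,"z":0,"spin":0}]' -1 25; python3 - <<'E'
from st import *
s=state();print(s["ft_force"]@Rt(s),s["torque"],s["grasp_force"],s["finger_gap"]);
E
python3 st.py
```

```text
clock: 11.5
tcp_pos: [0.5789, 0.2622, 0.1262]
tool_rot: [2.881, -0.484, 0.736]
ft_force: [-0.4, 1.2, -0.4]
finger_gap: 0.0852
grasp_force: 0.0
clock: 12.1
tcp_pos: [0.5792, 0.2626, 0.1298]
tool_rot: [2.88, -0.489, 0.734]
ft_force: [-4.7, -2.1, 7.4]
finger_gap: 0.0501
grasp_force: 25.2
[-0.82062161  0.71750161 -8.92843314] [-0.25822597  0.55903013 -0.03633517] 25.191564266569912 0.050056314231303606
q [ 0.319  0.177 -0.527  0.32  -0.054  2.777] tcp [0.5792 0.2626 0.1298] toolz [ 0.511  0.112 -0.853] err deg 1.51 tilt 31.51 clk 12.1
```

```bash
python3 -m crank '[{"x":0,"y":0,"z":-0.0005,"spin":-0.047},{"x":0,"y":0,"z":-0.001,"spin":-0.094},{"x":0,"y":0,"z":-0.0015,"spin":-0.141},{"x":0,"y":0,"z":-0.002,"spin":-0.188},{"x":0,"y":0,"z":-0.0025,"spin":-0.235},{"x":0,"y":0,"z":-0.003,"spin":-0.282},{"x":0,"y":0,"z":-0.0035,"spin":-0.329},{"x":0,"y":0,"z":-0.004,"spin":-0.376}]'; python3 - <<'E'
from st import *
s=state();print(s["ft_force"]@Rt(s),s["torque"]@Rt(s),s["grasp_force"],s["finger_gap"]);
E
python3 st.py
```

```text
clock: 12.9
tcp_pos: [0.5781, 0.2623, 0.1301]
tool_rot: [2.594, 0.036, 1.845]
ft_force: [-0.3, 0.2, -0.5]
finger_gap: 0.0498
grasp_force: 25.9
[ 0.25697463 -0.48936941  0.33251258] [ 0.552995    0.09333315 -0.02292101] 25.937656320165843 0.04976828905666549
q [ 0.319  0.175 -0.527  0.323 -0.054  1.59 ] tcp [0.5781 0.2623 0.1301] toolz [ 0.509  0.112 -0.853] err deg 1.42 tilt 31.41 clk 12.9
```

```bash
R='x'; python3 -m crank '[{"x":0,"y":0,"z":-0.0005,"spin":-0.047},{"x":0,"y":0,"z":-0.001,"spin":-0.094},{"x":0,"y":0,"z":-0.0015,"spin":-0.141},{"x":0,"y":0,"z":-0.002,"spin":-0.188},{"x":0,"y":0,"z":-0.0025,"spin":-0.235},{"x":0,"y":0,"z":-0.003,"spin":-0.282},{"x":0,"y":0,"z":-0.0035,"spin":-0.329},{"x":0,"y":0,"z":-0.004,"spin":-0.376},{"x":0,"y":0,"z":-0.0045,"spin":-0.423},{"x":0,"y":0,"z":-0.005,"spin":-0.47},{"x":0,"y":0,"z":-0.0055,"spin":-0.517},{"x":0,"y":0,"z":-0.006,"spin":-0.564}]'; python3 - <<'E'
from st import *
s=state();print(s["ft_force"]@Rt(s),s["torque"]@Rt(s));
E
python3 st.py
```

```text
clock: 14.1
tcp_pos: [0.5758, 0.2618, 0.1312]
tool_rot: [-2.981, 0.524, -2.613]
ft_force: [-3.3, -1.4, -1.7]
finger_gap: 0.0497
grasp_force: 26.1
[ 3.96325287  0.42590902 -0.35789074] [-0.15601607  1.30223095  0.07238893]
q [ 0.319  0.171 -0.527  0.329 -0.054 -0.181] tcp [0.5758 0.2618 0.1312] toolz [ 0.507  0.111 -0.855] err deg 1.3 tilt 31.26 clk 14.1
```

```bash
python3 -m crank '[{"x":0,"y":0,"z":-0.0005,"spin":-0.047},{"x":0,"y":0,"z":-0.001,"spin":-0.094},{"x":0,"y":0,"z":-0.0015,"spin":-0.141},{"x":0,"y":0,"z":-0.002,"spin":-0.188},{"x":0,"y":0,"z":-0.0025,"spin":-0.235},{"x":0,"y":0,"z":-0.003,"spin":-0.282},{"x":0,"y":0,"z":-0.0035,"spin":-0.329},{"x":0,"y":0,"z":-0.004,"spin":-0.376},{"x":0,"y":0,"z":-0.0045,"spin":-0.423},{"x":0,"y":0,"z":-0.005,"spin":-0.47},{"x":0,"y":0,"z":-0.0055,"spin":-0.517},{"x":0,"y":0,"z":-0.006,"spin":-0.564}]'; python3 - <<'E'
from st import *
s=state();print(s["ft_force"]@Rt(s),s["torque"]@Rt(s));
E
python3 st.py
```

```text
clock: 15.3
tcp_pos: [0.5756, 0.2604, 0.1338]
tool_rot: [-2.645, -0.24, -0.947]
ft_force: [0.7, -5.4, -1.2]
finger_gap: 0.0499
grasp_force: 26.2
[4.30087634 3.37831567 0.79362199] [-1.16542417  0.80747938  0.0561015 ]
q [ 0.319  0.167 -0.526  0.334 -0.056 -1.953] tcp [0.5756 0.2604 0.1338] toolz [ 0.509  0.109 -0.854] err deg 1.34 tilt 31.36 clk 15.3
```

```bash
python3 -m crank '[{"x":0,"y":0,"z":-0.0005,"spin":-0.047},{"x":0,"y":0,"z":-0.001,"spin":-0.094},{"x":0,"y":0,"z":-0.0015,"spin":-0.141},{"x":0,"y":0,"z":-0.002,"spin":-0.188},{"x":0,"y":0,"z":-0.0025,"spin":-0.235},{"x":0,"y":0,"z":-0.003,"spin":-0.282},{"x":0,"y":0,"z":-0.0035,"spin":-0.32}]'; python3 - <<'E'
from st import *
s=state();print(s["ft_force"]@Rt(s),s["torque"]@Rt(s));
E
python3 st.py
python3 -m crank '[{"x":0,"y":0,"z":0,"spin":0},{"x":0,"y":0,"z":0,"spin":0},{"x":0,"y":0,"z":0,"spin":0},{"x":0,"y":0,"z":0,"spin":0}]' 0.7
python3 -m crank '[{"x":0,"y":0,"z":0,"spin":0.7},{"x":0,"y":0,"z":0,"spin":0.7},{"x":0,"y":0,"z":0,"spin":0.7},{"x":0,"y":0,"z":0,"spin":0.7},{"x":0,"y":0,"z":0,"spin":0.7},{"x":0,"y":0,"z":0,"spin":0.7},{"x":0,"y":0,"z":0,"spin":0.7},{"x":0,"y":0,"z":0,"spin":0.7},{"x":0,"y":0,"z":0,"spin":0.7},{"x":0,"y":0,"z":0,"spin":0.7},{"x":0,"y":0,"z":0,"spin":0.7},{"x":0,"y":0,"z":0,"spin":0.7}]'
python3 st.py
```

```text
clock: 16.0
tcp_pos: [0.5753, 0.2612, 0.1356]
tool_rot: [-3.085, -0.546, 0.104]
ft_force: [0.8, -1.8, 0.0]
finger_gap: 0.0497
grasp_force: 26.1
[0.54163369 1.91683803 0.17493462] [-0.38806321 -0.27089184 -0.00897659]
q [ 0.319  0.164 -0.524  0.336 -0.055 -2.958] tcp [0.5753 0.2612 0.1356] toolz [ 0.51   0.111 -0.853] err deg 1.44 tilt 31.45 clk 16.0
clock: 16.4
tcp_pos: [0.575, 0.2616, 0.1348]
tool_rot: [-3.079, -0.544, 0.096]
ft_force: [0.9, -0.6, 0.5]
finger_gap: 0.0724
grasp_force: 0.0
clock: 17.6
tcp_pos: [0.575, 0.2616, 0.1347]
tool_rot: [-2.62, 0.173, -1.646]
ft_force: [0.5, 0.4, -0.6]
finger_gap: 0.0722
grasp_force: 0.0
q [ 0.32   0.166 -0.525  0.336 -0.054 -1.145] tcp [0.575  0.2616 0.1347] toolz [ 0.508  0.111 -0.854] err deg 1.38 tilt 31.36 clk 17.6
```

```bash
python3 -m crank '[{"x":0,"y":0,"z":0,"spin":0.9},{"x":0,"y":0,"z":0,"spin":0.9},{"x":0,"y":0,"z":0,"spin":0.9},{"x":0,"y":0,"z":0,"spin":0.9},{"x":0,"y":0,"z":0,"spin":0.9},{"x":0,"y":0,"z":0,"spin":0.9},{"x":0,"y":0,"z":0,"spin":0.9},{"x":0,"y":0,"z":0,"spin":0.9},{"x":0,"y":0,"z":0,"spin":0.9},{"x":0,"y":0,"z":0,"spin":0.9},{"x":0,"y":0,"z":0,"spin":0.9},{"x":0,"y":0,"z":0,"spin":0.9}]'
python3 -m crank '[{"x":0,"y":0,"z":0,"spin":0.37},{"x":0,"y":0,"z":0,"spin":0.37},{"x":0,"y":0,"z":0,"spin":0.37},{"x":0,"y":0,"z":0,"spin":0.37},{"x":0,"y":0,"z":0,"spin":0.37},{"x":0,"y":0,"z":0,"spin":0.37},{"x":0,"y":0,"z":0,"spin":0.37},{"x":0,"y":0,"z":0,"spin":0.37}]'
python3 -m crank '[{"x":0,"y":0,"z":0,"spin":0},{"x":0,"y":0,"z":0,"spin":0},{"x":0,"y":0,"z":0,"spin":0},{"x":0,"y":0,"z":0,"spin":0},{"x":0,"y":0,"z":0,"spin":0}]' -1 25
python3 st.py
```

```text
clock: 18.8
tcp_pos: [0.575, 0.2616, 0.1346]
tool_rot: [2.825, 0.454, 2.717]
ft_force: [0.7, 0.6, -0.9]
finger_gap: 0.0725
grasp_force: 0.0
clock: 19.6
tcp_pos: [0.575, 0.2616, 0.1347]
tool_rot: [2.6, -0.082, 1.651]
ft_force: [-0.4, -0.2, 0.5]
finger_gap: 0.0728
grasp_force: 0.0
clock: 20.1
tcp_pos: [0.575, 0.2616, 0.1347]
tool_rot: [2.599, -0.078, 1.658]
ft_force: [-2.2, -1.9, 2.7]
finger_gap: 0.0495
grasp_force: 29.2
q [ 0.32   0.165 -0.525  0.336 -0.054  1.81 ] tcp [0.575  0.2616 0.1347] toolz [ 0.508  0.111 -0.854] err deg 1.37 tilt 31.35 clk 20.1
```

```bash
python3 -m crank '[{"x":0,"y":0,"z":-0.0005,"spin":-0.047},{"x":0,"y":0,"z":-0.001,"spin":-0.094},{"x":0,"y":0,"z":-0.0015,"spin":-0.141},{"x":0,"y":0,"z":-0.002,"spin":-0.188},{"x":0,"y":0,"z":-0.0025,"spin":-0.235},{"x":0,"y":0,"z":-0.003,"spin":-0.282},{"x":0,"y":0,"z":-0.0035,"spin":-0.329},{"x":0,"y":0,"z":-0.004,"spin":-0.376},{"x":0,"y":0,"z":-0.0045,"spin":-0.423},{"x":0,"y":0,"z":-0.005,"spin":-0.47},{"x":0,"y":0,"z":-0.0055,"spin":-0.517},{"x":0,"y":0,"z":-0.006,"spin":-0.564}]'; python3 - <<'E'
from st import *
s=state();print(s["ft_force"]@Rt(s),s["torque"]@Rt(s));
E
python3 st.py
```

```text
clock: 21.3
tcp_pos: [0.5731, 0.2615, 0.1362]
tool_rot: [-3.108, 0.545, -2.859]
ft_force: [-5.4, 0.2, 1.5]
finger_gap: 0.0494
grasp_force: 29.2
[ 3.6312623   1.52044765 -4.01638566] [-0.39201676  1.15250649  0.06326607]
q [ 0.32   0.161 -0.524  0.342 -0.053  0.032] tcp [0.5731 0.2615 0.1362] toolz [ 0.507  0.112 -0.855] err deg 1.33 tilt 31.28 clk 21.3
```

```bash
python3 -m crank '[{"x":0,"y":0,"z":-0.0005,"spin":-0.047},{"x":0,"y":0,"z":-0.001,"spin":-0.094},{"x":0,"y":0,"z":-0.0015,"spin":-0.141},{"x":0,"y":0,"z":-0.002,"spin":-0.188},{"x":0,"y":0,"z":-0.0025,"spin":-0.235},{"x":0,"y":0,"z":-0.003,"spin":-0.282},{"x":0,"y":0,"z":-0.0035,"spin":-0.329},{"x":0,"y":0,"z":-0.004,"spin":-0.376},{"x":0,"y":0,"z":-0.0045,"spin":-0.423},{"x":0,"y":0,"z":-0.005,"spin":-0.47},{"x":0,"y":0,"z":-0.0055,"spin":-0.517},{"x":0,"y":0,"z":-0.006,"spin":-0.564}]'; python3 - <<'E'
from st import *
s=state();print(s["ft_force"]@Rt(s),s["torque"]@Rt(s));
E
python3 -m crank '[{"x":0,"y":0,"z":-0.0005,"spin":-0.047},{"x":0,"y":0,"z":-0.001,"spin":-0.094},{"x":0,"y":0,"z":-0.0015,"spin":-0.141},{"x":0,"y":0,"z":-0.002,"spin":-0.188},{"x":0,"y":0,"z":-0.0025,"spin":-0.235},{"x":0,"y":0,"z":-0.003,"spin":-0.282}]'; python3 - <<'E'
from st import *
s=state();print(s["ft_force"]@Rt(s),s["torque"]@Rt(s));
E
python3 st.py
```

```text
clock: 22.5
tcp_pos: [0.5725, 0.2601, 0.1384]
tool_rot: [-2.61, -0.134, -1.135]
ft_force: [-1.1, -5.2, 0.0]
finger_gap: 0.0495
grasp_force: 29.0
[ 4.20896904  3.01171044 -1.16111383] [-0.96446309  0.70246031  0.10746912]
clock: 23.1
tcp_pos: [0.5723, 0.2604, 0.1398]
tool_rot: [-2.895, -0.494, -0.275]
ft_force: [0.0, -1.9, 0.8]
finger_gap: 0.0496
grasp_force: 28.9
[ 0.86674798  1.69936015 -0.85481616] [-0.62473224 -0.25051657  0.05056469]
q [ 0.32   0.155 -0.522  0.348 -0.055 -2.625] tcp [0.5723 0.2604 0.1398] toolz [ 0.509  0.11  -0.854] err deg 1.37 tilt 31.37 clk 23.1
```

```bash
python3 -m crank '[{"x":0,"y":0,"z":-0.004,"spin":0},{"x":0,"y":0,"z":-0.008,"spin":0},{"x":0,"y":0,"z":-0.012,"spin":0}]'; python3 - <<'E'
from st import *
s=state();print(s["ft_force"]@Rt(s),s["torque"]@Rt(s));
E
python3 st.py
```

```text
clock: 23.4
tcp_pos: [0.5697, 0.2605, 0.1442]
tool_rot: [-2.889, -0.491, -0.285]
ft_force: [1.3, -0.3, -1.0]
finger_gap: 0.0493
grasp_force: 28.7
[0.69938916 0.33943759 1.48770934] [-0.177286   -0.1877286  -0.02518865]
q [ 0.321  0.147 -0.52   0.359 -0.054 -2.615] tcp [0.5697 0.2605 0.1442] toolz [ 0.509  0.112 -0.854] err deg 1.4 tilt 31.38 clk 23.4
```

```bash
python3 -m crank '[{"x":0,"y":0,"z":-0.03,"spin":0},{"x":0,"y":0,"z":-0.06,"spin":0},{"x":0,"y":0,"z":-0.1,"spin":0},{"x":0,"y":0,"z":-0.15,"spin":0},{"x":0,"y":0,"z":-0.22,"spin":0},{"x":0,"y":0,"z":-0.3,"spin":0},{"x":0,"y":0,"z":-0.35,"spin":0},{"x":0,"y":0,"z":-0.35,"spin":0}]'; python3 st.py; cat > fk.py <<'E'
import numpy as np
from scipy.optimize import least_squares
D=np.array([[1.101,.259,.021,1.334,.1712,.5224,.2307],[.2797,.1707,.2060,1.6066,.4538,.2171,.3506],[.2011,.8846,1.3069,1.9479,.788,.2469,.292],[.1531,.8975,1.3626,1.948,.8117,.2124,.3021],[.153,.81,1.3626,1.9479,.7935,.21,.3743],[.1921,.7002,1.3629,1.948,.7538,.2328,.4624],[.1687,.6141,1.3629,1.948,.7275,.2122,.5286],[.2268,.5055,1.3629,1.948,.6688,.2369,.6079],[.2323,.4046,1.3632,1.9479,.6173,.2273,.6766],[.345,-.115,-.345,.799,.479,.2402,.3073],[.328,.031,-.455,.539,.5372,.2527,.2132],[.319,.177,-.527,.32,.5792,.2626,.1298]])
q=D[:,1:4];rho=D[:,4]*np.cos(D[:,0])+D[:,5]*np.sin(D[:,0]);z=D[:,6]
def fk(p,q):
    a,b,c=np.moveaxis(q,-1,0);s=a-b+c;f=a-b+p[3]
    return p[0]+p[1]*np.sin(a+p[6])+p[2]*np.sin(f)+p[4]*np.cos(s), p[5]+p[1]*np.cos(a+p[6])+p[2]*np.cos(f)-p[4]*np.sin(s)
best=None
for x0 in ([0,.4,.4,2,.25,.15,0],[0,.4,.4,3,.25,.15,0],[0,.4,.4,2.5,.25,.15,0],[0,.4,.4,1.57,.25,.2,0]):
    r=least_squares(lambda p:np.r_[fk(p,q)[0]-rho,fk(p,q)[1]-z],x0)
    if best is None or r.cost<best.cost: best=r
p=best.x
if __name__=="__main__":
    print(p,"rms mm",1000*np.sqrt(2*best.cost/24))
    # reachable rho range vs z for tool sums
    g=np.stack(np.meshgrid(np.linspace(-.91,1.82,400),np.linspace(-1.04,1.36,400),indexing="ij"),-1)
    for tilt in (31.4,15,0):
        s=np.pi/2-np.radians(tilt);c=s-g[...,0]+g[...,1];ok=(c>-1.92)&(c<1.95)
        R,Z=fk(p,np.dstack([g,c]))
        for zz in (.15,.25,.35,.45):
            m=ok&(abs(Z-zz)<.005); i=np.where(m,R,9).argmin();j=np.where(m,R,-9).argmax()
            print(tilt,zz,"min",R.flat[i].round(3),g.reshape(-1,2)[i].round(2),c.flat[i].round(2),"max",R.flat[j].round(3),g.reshape(-1,2)[j].round(2),c.flat[j].round(2))
E
python3 fk.py
```

```text
clock: 24.2
tcp_pos: [0.4978, 0.2451, 0.267]
tool_rot: [-2.887, -0.495, -0.283]
ft_force: [0.0, -0.1, -0.5]
finger_gap: 0.0494
grasp_force: 28.8
q [ 0.341 -0.07  -0.413  0.679 -0.064 -2.6  ] tcp [0.4978 0.2451 0.267 ] toolz [ 0.512  0.113 -0.851] err deg 1.64 tilt 31.64 clk 24.2
[-8.84963496e-05  5.84746574e-01  3.99147398e-01  1.49687986e+00
  3.97160648e-01  1.28318582e-01  3.94962989e-04] rms mm 0.17786009563093202
31.4 0.15 min 0.144 [-0.91 -0.97] 0.96 max 1.121 [1.14 1.36] 1.24
31.4 0.25 min 0.13 [-0.91 -0.72] 1.22 max 1.075 [1.03 1.35] 1.34
31.4 0.35 min 0.088 [-0.91 -0.44] 1.49 max 1.015 [0.91 1.35] 1.47
31.4 0.45 min 0.003 [-0.91 -0.11] 1.82 max 0.937 [0.78 1.35] 1.6
15 0.15 min 0.037 [-0.91 -0.86] 1.36 max 0.999 [1.09 1.36] 1.57
15 0.25 min 0.011 [-0.91 -0.6 ] 1.62 max 0.946 [0.98 1.36] 1.69
15 0.35 min -0.048 [-0.91 -0.31] 1.91 max 0.878 [0.86 1.36] 1.81
15 0.45 min 0.019 [-0.72 -0.08] 1.95 max 0.789 [0.71 1.34] 1.94
0 0.15 min -0.068 [-0.91 -0.82] 1.66 max 0.889 [1.07 1.35] 1.84
0 0.25 min -0.098 [-0.91 -0.56] 1.92 max 0.835 [0.95 1.33] 1.95
0 0.35 min -0.025 [-0.72 -0.34] 1.95 max 0.744 [0.72 1.1 ] 1.95
0 0.45 min 0.137 [-0.39 -0.01] 1.95 max 0.578 [0.38 0.76] 1.95
```

```bash
python3 st.py "[.64,.217,.65]"; python3 st.py "[.70,.225,.66]"
```

```text
q [ 0.341 -0.07  -0.413  0.679 -0.064 -2.6  ] tcp [0.4978 0.2451 0.267 ] toolz [ 0.512  0.113 -0.851] err deg 1.64 tilt 31.64 clk 24.2
shares to goal [ 0.7728 -0.1999 -0.6411] dist 0.4095291774900269
q [ 0.341 -0.07  -0.413  0.679 -0.064 -2.6  ] tcp [0.4978 0.2451 0.267 ] toolz [ 0.512  0.113 -0.851] err deg 1.64 tilt 31.64 clk 24.2
shares to goal [ 0.9065 -0.248  -0.5833] dist 0.44243791921965075
```

```bash
python3 -m crank '[{"x":0.9,"y":-0.25,"z":-0.6,"spin":0},{"x":0.9,"y":-0.25,"z":-0.6,"spin":0},{"x":0.9,"y":-0.25,"z":-0.6,"spin":0},{"x":0.9,"y":-0.25,"z":-0.6,"spin":0},{"x":0.9,"y":-0.25,"z":-0.6,"spin":0},{"x":0.9,"y":-0.25,"z":-0.6,"spin":0},{"x":0.9,"y":-0.25,"z":-0.6,"spin":0},{"x":0.9,"y":-0.25,"z":-0.6,"spin":0},{"x":0.9,"y":-0.25,"z":-0.6,"spin":0},{"x":0.9,"y":-0.25,"z":-0.6,"spin":0}]'; python3 st.py "[.86,.25,.65]"
```

```text
clock: 25.2
tcp_pos: [0.6605, 0.2158, 0.6322]
tool_rot: [-2.899, -0.468, -0.275]
ft_force: [0.9, -0.0, 1.0]
finger_gap: 0.0495
grasp_force: 28.8
q [ 0.187  0.448  1.308  1.908  0.02  -2.733] tcp [0.6605 0.2158 0.6322] toolz [ 0.487  0.112 -0.866] err deg 0.99 tilt 29.99 clk 25.2
shares to goal [ 0.4276 -0.1715  0.2139] dist 0.20317083654493856
```

```bash
python3 -m crank '[{"x":0.43,"y":-0.17,"z":0.21,"spin":0},{"x":0.43,"y":-0.17,"z":0.21,"spin":0},{"x":0.43,"y":-0.17,"z":0.21,"spin":0},{"x":0.43,"y":-0.17,"z":0.21,"spin":0},{"x":0.43,"y":-0.17,"z":0.21,"spin":0},{"x":0.43,"y":-0.17,"z":0.21,"spin":0}]'; python3 st.py "[.9,.27,.55]"
```

```text
clock: 25.8
tcp_pos: [0.6826, 0.1946, 0.6112]
tool_rot: [-2.911, -0.433, -0.265]
ft_force: [0.6, 0.1, -0.3]
finger_gap: 0.0495
grasp_force: 28.8
q [ 0.139  0.502  1.364  1.948  0.05  -2.777] tcp [0.6826 0.1946 0.6112] toolz [ 0.454  0.114 -0.884] err deg 2.7 tilt 27.9 clk 25.8
shares to goal [ 0.3672 -0.2383  0.4033] dist 0.23809224333935494
```

```bash
python3 - <<'E'
from st import *
s=state();print(to_rows(s,np.array([.95,.38,.4])-s['tcp_pos']))
E
```

```text
[ 0.2541 -0.446   0.8228]
```

```bash
python3 -m crank '[{"x":0.25,"y":-0.45,"z":0.82,"spin":0},{"x":0.25,"y":-0.45,"z":0.82,"spin":0},{"x":0.25,"y":-0.45,"z":0.82,"spin":0},{"x":0.25,"y":-0.45,"z":0.82,"spin":0},{"x":0.25,"y":-0.45,"z":0.82,"spin":0},{"x":0.25,"y":-0.45,"z":0.82,"spin":0}]'; python3 st.py "[.9,.27,.55]"
```

```text
clock: 26.4
tcp_pos: [0.8703, 0.3328, 0.4284]
tool_rot: [-2.901, -0.445, -0.268]
ft_force: [-0.2, 0.6, -0.6]
finger_gap: 0.0496
grasp_force: 28.8
q [ 0.28   0.795  1.363  1.637 -0.014 -2.652] tcp [0.8703 0.3328 0.4284] toolz [ 0.466  0.119 -0.877] err deg 2.1 tilt 28.76 clk 26.4
shares to goal [ 0.233   0.0743 -0.2505] dist 0.14003590186910375
```

```bash
python3 - <<'E'
from st import *
s=state();
for v in ([.2,.05,0],[.2,.05,.1],[.2,.05,-.1]): print(v,to_rows(s,np.array(v)))
E
python3 -m crank '[{"x":0.47,"y":-0.13,"z":0.26,"spin":0},{"x":0.47,"y":-0.13,"z":0.26,"spin":0},{"x":0.47,"y":-0.13,"z":0.26,"spin":0}]'; python3 st.py
```

```text
[0.2, 0.05, 0] [ 0.4053 -0.1996  0.248 ]
[0.2, 0.05, 0.1] [ 0.513  -0.2533  0.0288]
[0.2, 0.05, -0.1] [ 0.2977 -0.1458  0.4672]
clock: 26.7
tcp_pos: [0.9416, 0.3202, 0.3783]
tool_rot: [-2.875, -0.481, -0.278]
ft_force: [-0.4, -0.5, -0.5]
finger_gap: 0.0495
grasp_force: 28.8
q [ 0.242  0.872  1.363  1.517  0.006 -2.685] tcp [0.9416 0.3202 0.3783] toolz [ 0.502  0.13  -0.855] err deg 1.97 tilt 31.22 clk 26.7
```

```bash
python3 st.py "[.63,.22,.62]"
```

```text
q [ 0.242  0.872  1.363  1.517  0.006 -2.685] tcp [0.9416 0.3202 0.3783] toolz [ 0.502  0.13  -0.855] err deg 1.97 tilt 31.22 clk 26.7
shares to goal [-0.3232  0.2153 -0.9401] dist 0.40687051796601054
```

```bash
python3 -m crank '[{"x":-0.32,"y":0.21,"z":-0.94,"spin":0.85},{"x":-0.32,"y":0.21,"z":-0.94,"spin":0.85},{"x":-0.32,"y":0.21,"z":-0.94,"spin":0.85},{"x":-0.32,"y":0.21,"z":-0.94,"spin":0.85},{"x":-0.32,"y":0.21,"z":-0.94,"spin":0.85},{"x":-0.32,"y":0.21,"z":-0.94,"spin":0.85},{"x":-0.32,"y":0.21,"z":-0.94,"spin":0.85},{"x":-0.32,"y":0.21,"z":-0.94,"spin":0.85},{"x":-0.32,"y":0.21,"z":-0.94,"spin":0.85},{"x":-0.32,"y":0.21,"z":-0.94,"spin":0.85}]'; cat >> st.py <<'E'
    d=np.array([R[0,2],R[1,2],0]);d/=np.linalg.norm(d)
    print("outward .2/up .02 :",to_rows(s,.2*d+[0,0,.02]),"out.2/down.04",to_rows(s,.2*d-[0,0,.04]),"y.z",R[2,1],"x.z",R[2,0])
E
python3 st.py
```

```text
clock: 27.7
tcp_pos: [0.627, 0.2209, 0.6283]
tool_rot: [-2.62, 0.198, -1.647]
ft_force: [0.7, 0.1, -1.4]
finger_gap: 0.0497
grasp_force: 28.8
q [ 0.2    0.279  0.967  1.706  0.028 -1.233] tcp [0.627  0.2209 0.6283] toolz [ 0.509  0.132 -0.85 ] err deg 2.28 tilt 31.75 clk 27.7
outward .2/up .02 : [-0.1685 -0.4189  0.2206] out.2/down.04 [-0.139  -0.3456  0.3482] y.z -0.4882169282161719 x.z -0.19640345590057842
```

```bash
python3 -m crank '[{"x":-0.17,"y":-0.42,"z":0.22,"spin":0.378},{"x":-0.17,"y":-0.42,"z":0.22,"spin":0.378},{"x":-0.17,"y":-0.42,"z":0.22,"spin":0.378},{"x":-0.17,"y":-0.42,"z":0.22,"spin":0.378},{"x":-0.17,"y":-0.42,"z":0.22,"spin":0.378},{"x":-0.17,"y":-0.42,"z":0.22,"spin":0.378},{"x":-0.17,"y":-0.42,"z":0.22,"spin":0.378},{"x":-0.17,"y":-0.42,"z":0.22,"spin":0.378},{"x":-0.17,"y":-0.42,"z":0.22,"spin":0.378},{"x":-0.17,"y":-0.42,"z":0.22,"spin":0.378}]'; python3 st.py
```

```text
clock: 28.7
tcp_pos: [0.6737, 0.2169, 0.614]
tool_rot: [3.134, 0.491, -2.881]
ft_force: [0.1, 0.9, -0.4]
finger_gap: 0.0496
grasp_force: 29.5
q [ 0.172  0.498  1.364  1.948  0.049 -0.078] tcp [0.6737 0.2169 0.614 ] toolz [ 0.454  0.129 -0.882] err deg 3.04 tilt 28.13 clk 28.7
outward .2/up .02 : [-0.4645  0.0068  0.1916] out.2/down.04 [-0.3937  0.0058  0.3239] y.z 0.006896186282596056 x.z -0.47142638412340493
```

```bash
python3 -m crank '[{"x":-0.45,"y":0.12,"z":0.22,"spin":0},{"x":-0.45,"y":0.12,"z":0.22,"spin":0},{"x":-0.45,"y":0.12,"z":0.22,"spin":0},{"x":-0.45,"y":0.12,"z":0.22,"spin":0},{"x":-0.45,"y":0.12,"z":0.22,"spin":0},{"x":-0.45,"y":0.12,"z":0.22,"spin":0},{"x":-0.45,"y":0.12,"z":0.22,"spin":0},{"x":-0.45,"y":0.12,"z":0.22,"spin":0},{"x":-0.45,"y":0.12,"z":0.22,"spin":0},{"x":-0.45,"y":0.12,"z":0.22,"spin":0}]'; python3 st.py
```

```text
clock: 29.7
tcp_pos: [0.685, 0.2462, 0.5821]
tool_rot: [3.126, 0.445, -2.88]
ft_force: [-0.7, 0.1, -1.0]
finger_gap: 0.0495
grasp_force: 29.5
q [ 0.216  0.542  1.363  1.948  0.035 -0.041] tcp [0.685  0.2462 0.5821] toolz [ 0.412  0.126 -0.903] err deg 5.39 tilt 25.5 clk 29.7
outward .2/up .02 : [-0.4726  0.015   0.1702] out.2/down.04 [-0.408   0.013   0.3055] y.z 0.013673151308091457 x.z -0.4303436195528692
```

```bash
python3 -m crank '[{"x":-0.82,"y":0.15,"z":0.6,"spin":0},{"x":-0.82,"y":0.15,"z":0.6,"spin":0},{"x":-0.82,"y":0.15,"z":0.6,"spin":0},{"x":-0.82,"y":0.15,"z":0.6,"spin":0},{"x":-0.82,"y":0.15,"z":0.6,"spin":0}]'; python3 st.py
```

```text
clock: 30.2
tcp_pos: [0.7468, 0.2786, 0.5338]
tool_rot: [3.126, 0.453, -2.881]
ft_force: [-0.3, -0.4, 0.1]
finger_gap: 0.0494
grasp_force: 29.5
q [ 0.243  0.627  1.364  1.855  0.023 -0.016] tcp [0.7468 0.2786 0.5338] toolz [ 0.419  0.128 -0.899] err deg 5.01 tilt 25.95 clk 30.2
outward .2/up .02 : [-0.4712  0.0148  0.1738] out.2/down.04 [-0.4056  0.0127  0.3087] y.z 0.013731214104001702 x.z -0.4373675683610869
```

```bash
python3 st.py "[.55,-.03,.38]"
```

```text
q [ 0.243  0.627  1.364  1.855  0.023 -0.016] tcp [0.7468 0.2786 0.5338] toolz [ 0.419  0.128 -0.899] err deg 5.01 tilt 25.95 clk 30.2
shares to goal [ 0.7746 -0.6191  0.0413] dist 0.39700474012527615
outward .2/up .02 : [-0.4712  0.0148  0.1738] out.2/down.04 [-0.4056  0.0127  0.3087] y.z 0.013731214104001702 x.z -0.4373675683610869
```

```bash
python3 -m crank '[{"x":0.77,"y":-0.62,"z":0.04,"spin":0},{"x":0.77,"y":-0.62,"z":0.04,"spin":0},{"x":0.77,"y":-0.62,"z":0.04,"spin":0},{"x":0.77,"y":-0.62,"z":0.04,"spin":0},{"x":0.77,"y":-0.62,"z":0.04,"spin":0},{"x":0.77,"y":-0.62,"z":0.04,"spin":0},{"x":0.77,"y":-0.62,"z":0.04,"spin":0},{"x":0.77,"y":-0.62,"z":0.04,"spin":0},{"x":0.77,"y":-0.62,"z":0.04,"spin":0}]'; python3 st.py "[.455,-.169,.115]"
```

```text
clock: 31.1
tcp_pos: [0.557, -0.0218, 0.3838]
tool_rot: [3.127, 0.451, -2.879]
ft_force: [0.9, -0.7, -0.4]
finger_gap: 0.0497
grasp_force: 29.5
q [-0.328 -0.01  -0.005  1.201  0.258 -0.544] tcp [ 0.557  -0.0218  0.3838] toolz [ 0.417  0.127 -0.9  ] err deg 5.07 tilt 25.88 clk 31.1
shares to goal [ 0.6006 -0.2958  0.4514] dist 0.322983971081357
outward .2/up .02 : [-0.4715  0.0141  0.1732] out.2/down.04 [-0.4061  0.0121  0.3082] y.z 0.013020200466045989 x.z -0.43621523860604916
```

```bash
python3 -m crank '[{"x":0.6,"y":-0.296,"z":0.45,"spin":0},{"x":0.6,"y":-0.296,"z":0.45,"spin":0},{"x":0.6,"y":-0.296,"z":0.45,"spin":0},{"x":0.6,"y":-0.296,"z":0.45,"spin":0},{"x":0.6,"y":-0.296,"z":0.45,"spin":0},{"x":0.6,"y":-0.296,"z":0.45,"spin":0},{"x":0.6,"y":-0.296,"z":0.45,"spin":0},{"x":0.6,"y":-0.296,"z":0.45,"spin":0},{"x":0.6,"y":-0.296,"z":0.45,"spin":0}]'; python3 st.py "[.455,-.169,.06]"; python3 - <<'E'
from h import *
s=snapshot("wrist");t=snapshot("side")
cv2.imwrite("pics/p.png",np.hstack([s["img"][100:,100:420],cv2.resize(t["img"][200:320,200:350],(355,284))])[:,:,::-1])
E
```

```text
clock: 32.0
tcp_pos: [0.4564, -0.1683, 0.1166]
tool_rot: [3.126, 0.451, -2.881]
ft_force: [-0.0, -0.3, -0.3]
finger_gap: 0.0495
grasp_force: 29.5
q [-0.768  0.056 -0.632  0.651  0.391 -0.986] tcp [ 0.4564 -0.1683  0.1166] toolz [ 0.417  0.127 -0.9  ] err deg 5.11 tilt 25.83 clk 32.0
shares to goal [ 0.0649 -0.0026  0.1256] dist 0.05657317897732977
outward .2/up .02 : [-0.4716  0.0149  0.1728] out.2/down.04 [-0.4063  0.0128  0.3079] y.z 0.01373262440438261 x.z -0.4354683389771922
```

View pics/p.png

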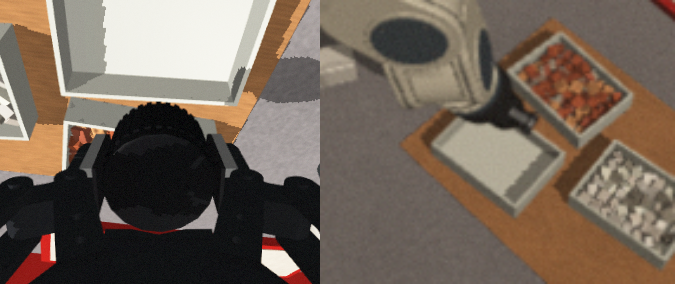

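```bash
python3 -m crank '[{"x":0.04,"y":-0.003,"z":0.08,"spin":0},{"x":0.08,"y":-0.004,"z":0.16,"spin":0},{"x":0.08,"y":-0.004,"z":0.16,"spin":0}]' -1 20; python3 -m crank '[{"x":0.004,"y":0,"z":0.0085,"spin":0},{"x":0.008,"y":0,"z":0.017,"spin":0},{"x":0.012,"y":0,"z":0.0255,"spin":0},{"x":0.012,"y":0,"z":0.0255,"spin":0}]'; python3 st.py; python3 - <<'E'
from h import *
import pickle
t=snapshot("top");u,v,p=cloud(t);C=t["img"][v,u]
pickle.dump(t,open("t2.pkl","wb"))
k=(abs(p[:,0]-.448)<.07)&(abs(p[:,1]+.171)<.08)&(C.max(1)<80);print(k.sum(),np.percentile(p[k],[5,50,95],axis=0))
cv2.imwrite("pics/t2.png",cv2.resize(t["img"][150:280,250:400],(600,520))[:,:,::-1])
E
```

```text
clock: 32.4
tcp_pos: [0.4542, -0.1669, 0.0423]
tool_rot: [3.122, 0.448, -2.881]
ft_force: [-1.6, 0.1, -0.4]
finger_gap: 0.0493
grasp_force: 29.5
clock: 32.8
tcp_pos: [0.4555, -0.1688, 0.0335]
tool_rot: [3.127, 0.451, -2.879]
ft_force: [0.3, 0.2, 0.6]
finger_gap: 0.0492
grasp_force: 29.5
q [-0.77   0.174 -0.77   0.396  0.391 -0.99 ] tcp [ 0.4555 -0.1688  0.0335] toolz [ 0.417  0.127 -0.9  ] err deg 5.1 tilt 25.84 clk 32.8
outward .2/up .02 : [-0.4716  0.0142  0.1729] out.2/down.04 [-0.4063  0.0122  0.3079] y.z 0.013071688878239972 x.z -0.43558841326284853
722 [[ 0.38807095 -0.22727363  0.06145929]
 [ 0.42332184 -0.16231926  0.13012678]
 [ 0.46340205 -0.12553835  0.22390113]]
```

```bash
python3 -m crank '[{"x":0.0035,"y":0,"z":0.007,"spin":0},{"x":0.007,"y":0,"z":0.014,"spin":0},{"x":0.01,"y":0,"z":0.02,"spin":0}]' -1 20; python3 -m crank '[{"x":0.002,"y":0,"z":0.004,"spin":0},{"x":0.004,"y":0,"z":0.008,"spin":0},{"x":0.004,"y":0,"z":0.008,"spin":0}]';python3 st.py|head -1
```

```text
clock: 33.15
tcp_pos: [0.455, -0.1685, 0.0238]
tool_rot: [3.126, 0.45, -2.88]
ft_force: [0.3, 0.9, 0.5]
finger_gap: 0.0493
grasp_force: 29.6
clock: 33.45
tcp_pos: [0.4566, -0.1685, 0.022]
tool_rot: [3.127, 0.455, -2.879]
ft_force: [-0.5, 5.3, 18.8]
finger_gap: 0.0494
grasp_force: 31.7
q [-0.77   0.195 -0.788  0.355  0.395 -0.99 ] tcp [ 0.4566 -0.1685  0.022 ] toolz [ 0.42   0.128 -0.898] err deg 4.9 tilt 26.08 clk 33.45
```

```bash
python3 -m crank '[{"x":0.001,"y":0,"z":0.002,"spin":0},{"x":0.002,"y":0,"z":0.004,"spin":0},{"x":0.002,"y":0,"z":0.004,"spin":0}]' ;python3 st.py|head -1;  python3 -m crank '[{"x":0.001,"y":0,"z":0.002,"spin":0},{"x":0.002,"y":0,"z":0.004,"spin":0},{"x":0.002,"y":0,"z":0.004,"spin":0}]'
```

```text
clock: 33.75
tcp_pos: [0.4575, -0.1684, 0.0211]
tool_rot: [3.128, 0.457, -2.877]
ft_force: [1.8, 6.6, 24.3]
finger_gap: 0.0493
grasp_force: 32.7
q [-0.77   0.198 -0.79   0.349  0.397 -0.99 ] tcp [ 0.4575 -0.1684  0.0211] toolz [ 0.423  0.128 -0.897] err deg 4.78 tilt 26.21 clk 33.75
clock: 34.05
tcp_pos: [0.4582, -0.1683, 0.0199]
tool_rot: [3.128, 0.459, -2.877]
ft_force: [1.9, 9.2, 28.2]
finger_gap: 0.0497
grasp_force: 33.7
```

```bash
python3 -m crank '[{"x":0.001,"y":0,"z":0.002,"spin":0},{"x":0.002,"y":0,"z":0.004,"spin":0},{"x":0.003,"y":0,"z":0.006,"spin":0},{"x":0.003,"y":0,"z":0.006,"spin":0}]' ; python3 - <<'E'
from h import *
import pickle
s=snapshot("wrist");pickle.dump(s,open("w3.pkl","wb"))
cv2.imwrite("pics/w3.png",cv2.resize(s["img"][150:384,130:390],(780,585))[:,:,::-1])
E
```

```text
clock: 34.45
tcp_pos: [0.4588, -0.1682, 0.0178]
tool_rot: [3.129, 0.461, -2.876]
ft_force: [5.6, 11.1, 30.8]
finger_gap: 0.0496
grasp_force: 35.1
```

View pics/w3.png

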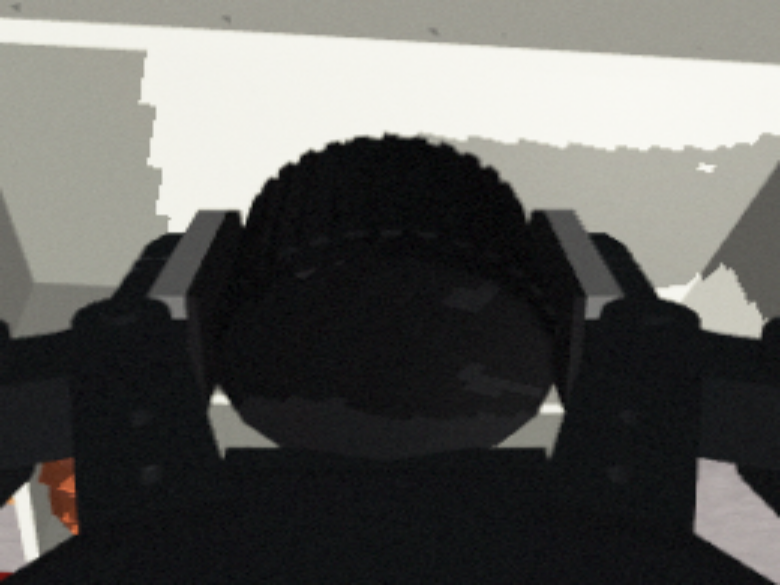

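The picture shows the cap inside the tray, square between the pads, with its top face centred at about pixel (263,267) of the full frame. I'll measure its tilt from depth.

```bash
cat > tp.py <<'E'
from h import *
import pickle,sys
s=pickle.load(open(sys.argv[1],"rb"));u,v,p=cloud(s)
k=(abs(u-263)<35)&(abs(v-265)<20);q=p[k]
rng=np.random.default_rng(0);b=(0,)
for _ in range(500):
    a,c,d=q[rng.choice(len(q),3,False)];m=np.cross(c-a,d-a);l=np.linalg.norm(m)
    if l<1e-6: continue
    m/=l;n=(abs((q-a)@m)<.0015).sum()
    if n>b[0]:b=(n,m,a)
I=q[abs((q-b[2])@b[1])<.0015];c=I.mean(0);m=np.linalg.svd(I-c)[2][2];m*=np.sign(m[2])
print(len(q),len(I),"c",c,"n",m,"tilt",np.degrees(np.arccos(m[2])))
E
python3 tp.py w3.pkl
```

```text
2678 2198 c [ 0.43100382 -0.17388643  0.04888492] n [-0.34791906 -0.10882389  0.93118725] tilt 21.37935205785283
```

```bash
python3 -m crank '[{"x":0.001,"y":0,"z":0.002,"spin":0},{"x":0.002,"y":0,"z":0.004,"spin":0},{"x":0.003,"y":0,"z":0.006,"spin":0},{"x":0.004,"y":0,"z":0.008,"spin":0},{"x":0.004,"y":0,"z":0.008,"spin":0}]' ; python3 - <<'E'
from h import *
import pickle
s=snapshot("wrist");pickle.dump(s,open("w3.pkl","wb"))
E
python3 tp.py w3.pkl
```

```text
clock: 35.0
tcp_pos: [0.4592, -0.1681, 0.0145]
tool_rot: [3.129, 0.462, -2.875]
ft_force: [7.6, 12.4, 31.8]
finger_gap: 0.0498
grasp_force: 36.5
2682 1463 c [ 0.43064369 -0.17400606  0.04831636] n [-0.37686245 -0.10921366  0.91980817] tilt 23.10194598945516
```

```bash
python3 -m crank '[{"x":-0.006,"y":0,"z":0.003,"spin":0},{"x":-0.012,"y":0,"z":0.006,"spin":0},{"x":-0.018,"y":0,"z":0.009,"spin":0},{"x":-0.024,"y":0,"z":0.012,"spin":0},{"x":-0.024,"y":0,"z":0.012,"spin":0}]' ; python3 - <<'E'
from h import *
import pickle
s=snapshot("wrist");pickle.dump(s,open("w3.pkl","wb"))
E
python3 tp.py w3.pkl
```

```text
clock: 35.55
tcp_pos: [0.4657, -0.1659, 0.011]
tool_rot: [3.127, 0.451, -2.88]
ft_force: [-3.0, -0.7, 8.5]
finger_gap: 0.0494
grasp_force: 34.3
2684 1775 c [ 0.43598676 -0.17353946  0.04240545] n [0.96373105 0.26685818 0.00303064] tilt 89.8263566246607
```

```bash
python3 - <<'E'
from h import *
import pickle
s=pickle.load(open("w3.pkl","rb"))
cv2.imwrite("pics/w4.png",cv2.resize(s["img"][150:384,130:390],(780,585))[:,:,::-1])
u,v,p=cloud(s)
for vv in range(200,305,8):
    k=(v==vv)&(abs(u-262)<6); print(vv,np.median(p[k],axis=0).round(4))
E
```

```text
200 [ 0.434  -0.1717  0.0071]
208 [ 0.4373 -0.1711  0.0096]
216 [ 0.437  -0.1714  0.0151]
224 [ 0.4361 -0.1716  0.0209]
232 [ 0.4356 -0.1721  0.0258]
240 [ 0.4353 -0.172   0.0305]
248 [ 0.4349 -0.1722  0.0352]
256 [ 0.4346 -0.1728  0.0392]
264 [ 0.435  -0.1723  0.0427]
272 [ 0.4348 -0.1726  0.0463]
280 [ 0.4359 -0.1723  0.0489]
288 [ 0.4409 -0.171   0.0496]
296 [ 0.4456 -0.1691  0.0501]
304 [ 0.4506 -0.168   0.0508]
```

View pics/w4.png

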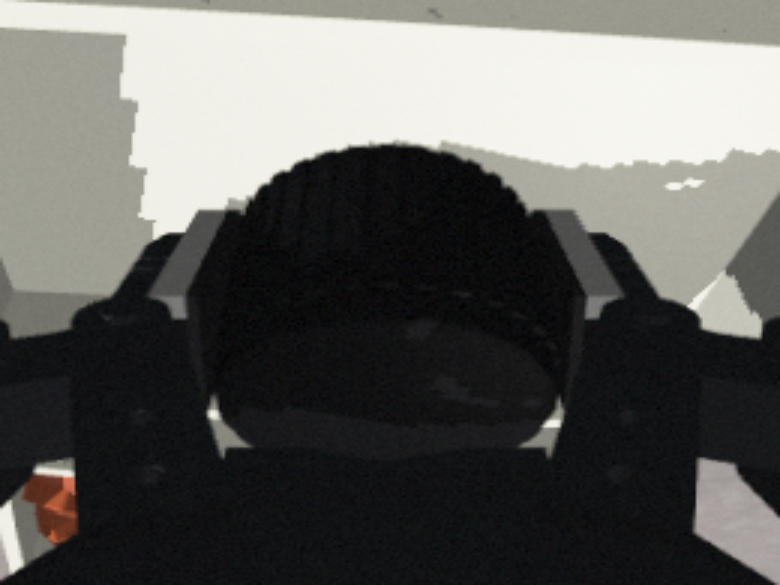

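The cap has swung upright: its side face is vertical to about 5° and its top is at z ≈ 0.050. It is still held, so I'll release it and withdraw along the tool axis.

```bash
python3 -m crank '[{"x":0,"y":0,"z":0,"spin":0},{"x":0,"y":0,"z":0,"spin":0},{"x":0,"y":0,"z":0,"spin":0},{"x":0,"y":0,"z":0,"spin":0},{"x":0,"y":0,"z":0,"spin":0}]' 0.6; python3 -m crank '[{"x":0,"y":0,"z":-0.04,"spin":0},{"x":0,"y":0,"z":-0.1,"spin":0},{"x":0,"y":0,"z":-0.2,"spin":0},{"x":0,"y":0,"z":-0.3,"spin":0},{"x":0,"y":0,"z":-0.4,"spin":0},{"x":0,"y":0,"z":-0.4,"spin":0}]'; python3 - <<'E'
from h import *
s=snapshot("wrist");cv2.imwrite("pics/w5.png",s["img"][:,:,::-1])
t=snapshot("top");u,v,p=cloud(t);C=t["img"][v,u]
k=(abs(p[:,0]-.448)<.06)&(abs(p[:,1]+.171)<.07)&(C.max(1)<80)&(p[:,2]<.06);print(k.sum(),np.percentile(p[k],[5,50,95],axis=0))
u,v,p=cloud(s);C=s["img"][v,u]
k=(abs(p[:,0]-.448)<.06)&(abs(p[:,1]+.171)<.07)&(C.max(1)<80)&(p[:,2]<.06)&(p[:,2]>.045);q=p[k];print(k.sum(),q.mean(0),np.linalg.svd(q-q.mean(0))[2][2])
E
```

```text
clock: 36.1
tcp_pos: [0.4651, -0.1655, 0.0104]
tool_rot: [3.126, 0.45, -2.88]
ft_force: [0.3, 0.2, 0.1]
finger_gap: 0.0681
grasp_force: 0.0
clock: 36.7
tcp_pos: [0.3988, -0.1878, 0.1587]
tool_rot: [3.133, 0.453, -2.878]
ft_force: [1.5, -0.1, -1.3]
finger_gap: 0.0681
grasp_force: 0.0
205 [[ 0.44421909 -0.18227986  0.0251675 ]
 [ 0.46208218 -0.16278802  0.04914887]
 [ 0.48367326 -0.14415312  0.05448139]]
1549 [ 0.45976776 -0.16712787  0.04890776] [-0.01977694 -0.00577207  0.99978776]
```

View pics/w5.png

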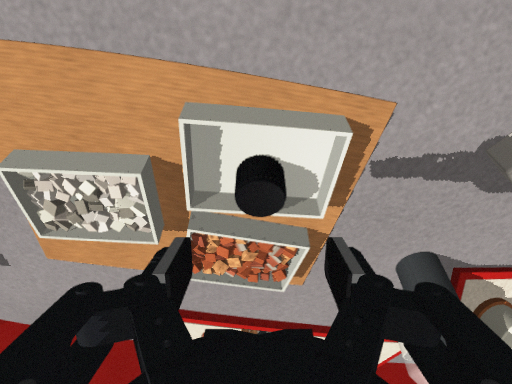

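The cap stands flat in the empty tray at (260,185), about 1° off level and clear of the walls. The gripper is clear of it.

```bash
python3 -c "
from plant import hand_in
print(hand_in())"
```

```text
the job is handed in; nothing more can be done
None
```

The cap was unscrewed, lifted off and set down, and it now stands flat and released, open end down, in the empty tray; I handed the job in at about 37 s of the 72 s allowed (hand-in returned no verdict).

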